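# Index the crimp-terminal carousel and lock it

## Robot

A 6-joint arm with a two-finger parallel gripper is mounted at the origin on the work surface. World frame = base frame: x ahead of the robot, y to its left, z up, the work surface at z = 0. Lengths are in m, angles in degrees, forces in N, time in s.
With the tool pointing down it reaches from about 0.25 to 0.725 m from the base axis. Payload 9.7 kg.
Tool frame: the origin (TCP) lies on the front face of the gripper's body, between the roots of the fingers; the fingertips stand 73 mm ahead of it and the grasp point (between the pads) lies 54 mm ahead of it; z points along the fingers, y is the direction in which the jaws open and shut (so a half turn about z gives the same grasp; the last joint's range is limited). The gripper opens to 85 mm and grips with 20 to 120 N. Pads are 22 mm wide; open, the fingers measure 114 mm over their backs; the gripper's body (76 mm by 85 mm) begins 54 mm behind the grasp point. The pads swing forward as they close: fully open they stand 13 mm farther back than shut.
Start: joints at [-66.463, 4.979, 10.078, 95.1, 0, 90], TCP at [0.22, -0.504, 0.304] pointing down, gripper open.
Joint ranges: [-179.16, 179.16], [-48.56, 103.87], [-65.8, 70.77], [-126.05, 130.52], [-82.76, 87.17], [-180, 180]. Speed limits (degrees/s): [127.2, 127.2, 147.25, 180, 180, 180].

## Interface

Orientations are given as [roll, pitch, yaw] about the fixed x, y, z axes, in that order (R = Rz(yaw) Ry(pitch) Rx(roll)).
In Python, from plant import get_obs, grab_frame, finish_job, trace gives the robot as it stands.
- The arm moves only by the tool step_arm, never from a script. Its argument "rows" is a list of rows, each a list of 3 entries, a list of its own where there are three numbers: the shift along the tool's x, y, z in cm, then the turn, a rotation vector about the tool's x, y, z in degrees, then the opening, from 0 (shut) to 1 (fully open). In form: [[[tx, ty, tz], [rx, ry, rz], claw], ...]. A call has 1 to 5 rows; each row is the pose to reach, as a shift and turn from the pose measured when the call began, along the tool's axes at that moment; what a row does not reach only later rows make up. A row lasts 1/10 s, in which the tool goes at most 50 mm and 8.59 degrees, less where a joint would pass 70% of its speed; a pose out of reach is approached as far as the arm can. A call with a gripper value outside its range is refused whole. The fingers move at their own pace and stop on an object; "grip_force" is the grip in N (left out, the last holds). Time passes only in rows, so rows that repeat a pose let the fingers close. It gives the time, the measured TCP pose, the force and the opening at its end, in the units of the state.
- get_obs(): the state, without advancing time (a new reading comes with each control period).
- grab_frame(name): name is "side" or "top" or "wrist"; returns a dict with "img" (384x512x3 uint8, red, green, blue), "intrinsics" (3x3 intrinsics, pixels), "world_to_cam" (4x4, takes a point from world to camera coordinates); the wrist camera has in their place "hand_eye" (4x4, takes a point from camera to tool coordinates, whose origin is the TCP and whose axes are the flange's). Camera axes: x right, y down, z forward; pixel columns grow to the right and rows downward; lengths in m; the calibration is good to about 2 mm. A picture is of the moment at which its call begins: read the wrist's pose just before it. There is no depth.
- finish_job(): hands the job in, once; it reports no verdict.
Trained networks look in a picture, given as the dict that the camera call returned (one of the last four; its "shot" number tells which), for a name from the list of things; names that differ only in an ending like _2 or _b are one class to them, and where a whole thing is asked for, a point or a joint stands for the part that bears it (a point fixed in the world has none). Each returns a list of dicts, best first, with "p" (0 to 1); they miss things now and then, are a little off and sometimes report something else, mostly with a low value. They report only what shows in the picture. A call takes as long as a camera call.
- trace(thing, picture): "mask" (384x512 bool, what is visible of it) and "location" ([row, column] in pixels, amid what is visible of it).
The state is a dict: "clock": time; "joints": joint angles; "joint_velocities": joint speeds; "joint_efforts": joint torques, N m; "ee_pos": TCP position; "tool_rot": TCP orientation; "ft_force": force on the tool from outside, world axes, zero at the start; "moment": the same for the moment, N m; "opening": finger opening in m.
Only numpy, scipy, OpenCV 4.12 (cv2) and the standard library are available. Lean on these libraries where they do the work, as an engineer would, in place of code of your own. Each camera call takes 0.05 s, during which the arm holds its last target.

## Task

Bring the square bin of the parts carousel to the steel pointer: with a fingertip on a spoke, gently push the carousel round until the middle of the square bin lines up with the pointer, then press the black lock knob in the centre fully down and move clear. Touch only, do not grip anything; keep off the bins, which are only clipped on, do not press the knob before the bin is at the pointer, and leave the things lying around where they are.

Things in the scene. Friction and masses are not known exactly. Their poses are not given: they have to be found in the camera images.
- stand: Fixed white round foot, 190 mm across, at most 18 mm tall but for a column under the hub; origin on the bench on the vertical turning axis. A flat strip runs along the stand's own -x to an upright white post, 34 mm wide, 101 mm tall, 218 mm from the axis at its outer face, with the pointer: a steel cone 40 mm across, aimed at the axis, tip 183 mm from the axis, 88 mm up.
- dock (a point): The point in line with the pointer, 140 mm from the turning axis and 78 mm above the bench (rim height of the bins), where the middle of the square bin belongs. The post stands outside the bins' path.
- carousel (a joint): Turn of the carousel about its vertical axis, in rad, growing anticlockwise seen from above; 0 or any whole turn (6.283) = square bin exactly at the pointer. Turns either way without stops and stays where it is left: dry friction 0.25 N m plus slight damping (about 4 N of push at 70 mm from the axis).
- spokes: Aluminium hub, 68 mm across, 56 to 84 mm above the bench, with four spokes at right angles, 14 mm wide, 62 to 80 mm above the bench, bare from the hub (34 mm from the axis) to the bins (105 mm), open air beneath and between them. The square bin's spoke runs along its own -x. A beige bin sits on the end of each: one square, three round. Origin on the axis at bench height.
- square_bin_mid (a point): Middle of the square bin at its rim height, 140 mm from the axis and 78 mm above the bench, on the centre line of its spoke. The square beige bin is 70 x 70 mm, 40 mm tall (38 to 78 mm above the bench), its sides parallel and square to its spoke, filled with small terminals that do not come loose.
- square_bin: The square bin itself (see square_bin_mid); origin in the middle of its underside. Not to be pushed on.
- round_pot0: Round beige pot, 66 mm across, 40 mm tall (38 to 78 mm above the bench), origin in the middle of its underside, 138 mm from the axis, on the spoke 90 degrees anticlockwise (from above) of the square bin's. Not to be pushed on.
- round_pot1: Round beige pot, 66 mm across, 40 mm tall (38 to 78 mm above the bench), origin in the middle of its underside, 138 mm from the axis, on the spoke opposite the square bin's. Not to be pushed on.
- round_pot2: Round beige pot, 66 mm across, 40 mm tall (38 to 78 mm above the bench), origin in the middle of its underside, 138 mm from the axis, on the spoke 90 degrees clockwise (from above) of the square bin's. Not to be pushed on.
- lock_knob (a joint): How far the lock knob is pressed down, in m: 0 up, 0.012 fully down. It takes about 4 N, has no spring and stays where it is left. It is a marker of the locked state only and does not stiffen the carousel.
- knob_cap: The black mushroom cap of the lock knob, 40 mm across and 12 mm thick, above the hub; origin on the axis 26 mm below its top.
- knob_top (a point): Centre of the flat top of the lock knob, a black mushroom knob 40 mm across and 12 mm thick on the turning axis, its top 110 mm above the bench when up and 98 mm when down.
- wire_spool: Bystander: small spool of black wire, standing on its flange, 64 mm across, 50 mm tall, 0.25 kg, origin at the centre of its underside.
- terminal_jar: Bystander: small closed jar, 52 mm across, 75 mm tall, 0.15 kg, origin at the centre of its underside.
- driver: Bystander: screwdriver lying on the bench, 160 mm long along its own x.

How it is judged:
By the outcome, as a careful person would: the job done as asked, in the order asked, and still so for the second after the job is handed in, with the robot touching nothing.
It also fails if it takes over 50 s, if anything falls off the work surface, if the arm or the gripper's body presses on something with over 40 N, if the wrist force passes 120 N, or if a joint passes its speed limit or range.

## Working session

There is one attempt and no reset: what is moved stays moved. The work goes in short steps, Python scripts to look and compute and a tool call to move; the robot and the scene stay as the last step left them, time stands still between calls to the robot, and variables do not carry over. Pictures are saved under pics/ and viewed, and the job is handed in when it is done.

Besides the shell and the picture viewer there is one more tool, called by a JSON object that holds its "api" and its "payload", one argument or row to a line. step_arm: Moves the arm, as the interface text tells. Its arguments: {"type":"object","properties":{"rows":{"type":"array","items":{"type":"array"}},"grip_force":{"type":"number"}},"required":["rows"]}

```bash
ls; mkdir -p pics; python3 - <<'E'
from plant import *
import cv2,pickle
print(get_obs())
for n in ["top","side"]:
    f=grab_frame(n); cv2.imwrite(f"pics/{n}0.png",f["img"][:,:,::-1]); print(n,f["intrinsics"],f["world_to_cam"],f.get("shot"))
    pickle.dump(f,open(f"{n}0.pkl","wb"))
    for t in ["knob_cap","square_bin","round_pot0","stand","wire_spool","terminal_jar","driver"]:
        print(t,[(r["p"],r["location"],r["mask"].sum()) for r in trace(t,f)][:4])
E
```

```text
pics
{'clock': 0.0, 'joints': array([-6.64643438e+01,  5.01186366e+00,  1.00321359e+01,  9.51005068e+01,
       -1.98693405e-03,  9.00020742e+01]), 'joint_velocities': array([ 0.00645927, -0.00453439, -0.01982279, -0.02570161, -0.03885458,
       -0.07340172]), 'joint_efforts': array([-1.51872533e-03, -5.20391607e+01,  4.64795423e+01,  1.65160076e-02,
       -1.60115428e-04, -3.38986251e-05]), 'ee_pos': array([ 0.21955998, -0.50411372,  0.30315492]), 'tool_rot': array([-1.79919765e+02,  1.98983667e-03,  2.35335848e+01]), 'ft_force': array([-0.30963053,  0.28950373, -0.39800649]), 'moment': array([-0.00558945, -0.01865616,  0.00633473]), 'opening': 0.08580732047707583}
top [[429.73064837   0.         244.65581157]
 [  0.         429.73064837 189.6264973 ]
 [  0.           0.           1.        ]] [[ 0.00648177 -0.99953927  0.02965179 -0.02235924]
 [-0.98720787 -0.0111201  -0.15905017  0.5673994 ]
 [ 0.15930662 -0.02824156 -0.98682512  1.12088973]
 [ 0.          0.          0.          1.        ]] 1
knob_cap [(0.71, [177.1, 233.0], np.int64(192)), (0.49, [189.6, 230.4], np.int64(6332
[... 563 characters left out ...]
0.           1.        ]] [[-0.75139127 -0.65985211  0.00251916  0.4218089 ]
 [-0.3330737   0.37597873 -0.86469758  0.25421027]
 [ 0.56962537 -0.65056528 -0.50228652  1.09975427]
 [ 0.          0.          0.          1.        ]] 2
knob_cap [(0.53, [195.2, 249.8], np.int64(3069))]
square_bin [(0.58, [218.1, 275.7], np.int64(832))]
round_pot0 [(0.88, [208.3, 198.3], np.int64(475)), (0.79, [181.5, 285.7], np.int64(364)), (0.73, [173.0, 221.3], np.int64(348)), (0.26, [201.1, 247.2], np.int64(5062))]
stand [(0.61, [202.6, 247.4], np.int64(4884))]
wire_spool [(0.63, [286.1, 179.6], np.int64(893))]
terminal_jar [(0.94, [157.8, 354.9], np.int64(372))]
driver [(0.52, [155.9, 314.1], np.int64(155))]
```

```bash
python3 - <<'E'
import cv2
a=cv2.imread("pics/top0.png")[80:300,60:440];cv2.imwrite("pics/top0c.png",cv2.resize(a,(760,440),interpolation=2))
a=cv2.imread("pics/side0.png")[110:320,140:400];cv2.imwrite("pics/side0c.png",cv2.resize(a,(728,588),interpolation=2))
E
```

```text
(no output)
```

View pics/top0c.png

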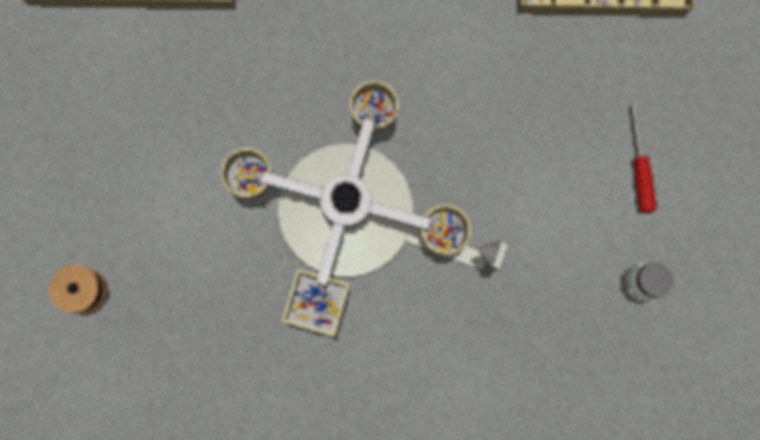

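View pics/side0c.png

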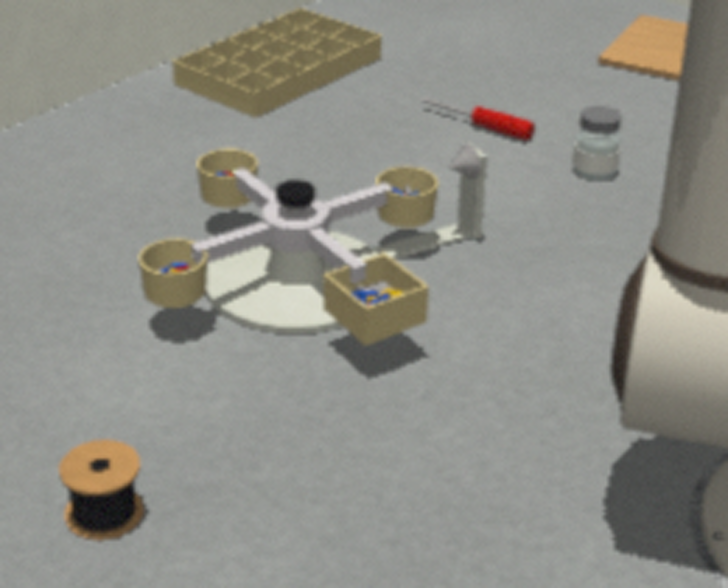

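The top view shows the square bin at full-image px (218,231), the pointer at (304,207) and the knob at (233,178). So it needs a turn of about 65° anticlockwise. Next I'll work out the metric geometry.

```bash
cat > h.py <<'E'
import numpy as np
def back(f,uv,z,W=None):
    W=f["world_to_cam"] if W is None else W
    K=f["intrinsics"];R=W[:3,:3];t=W[:3,3]
    d=R.T@np.linalg.inv(K)@np.array([uv[0],uv[1],1.]);c=-R.T@t
    return c+d*(z-c[2])/d[2]
def proj(f,P,W=None):
    W=f["world_to_cam"] if W is None else W
    P=np.atleast_2d(P);q=(P@W[:3,:3].T+W[:3,3])@f["intrinsics"].T
    return q[:,:2]/q[:,2:]
E
python3 - <<'E'
import pickle,cv2,numpy as np
from h import *
f=pickle.load(open("top0.pkl","rb"))
c=lambda x,y:(60+x/2-.25,80+y/2-.25)
k=back(f,c(346,197),.11);print("knob",k)
hub=back(f,c(346,200),.084);print("hub",hub)
tip=back(f,c(478,249),.088);print("tip",tip,np.hypot(*(tip-k)[:2]))
post=back(f,c(502,255),.101);print("post",post,np.hypot(*(post-k)[:2]))
sq=np.mean([back(f,c(*p),.078)for p in[(295,270),(349,284),(336,337),(283,321)]],0);print("sq",sq,np.hypot(*(sq-k)[:2]))
foot=back(f,c(345,210),.018);print("foot",foot)
for n,p in[("L",(246,172)),("T",(374,104)),("R",(445,229))]:
    q=back(f,c(*p),.078);print(n,q,np.hypot(*(q-k)[:2]),np.degrees(np.arctan2(*(q-k)[1::-1])))
a=lambda q:np.degrees(np.arctan2(*(q-k)[1::-1]))
print("ang tip",a(tip),"post",a(post),"sq",a(sq))
s=pickle.load(open("side0.pkl","rb"))
cs=lambda x,y:(140+x/2.8-.3,110+y/2.8-.3)
print("side knob",back(s,cs(296,186),.11),"tip",back(s,cs(466,158),.088))
for n,p in [("spool",(99.5,226.6,.05)),("jar",(384,220,.06))]: print(n,back(f,p[:2],p[2]))
E
```

```text
knob [0.58649816 0.0153348  0.11      ]
hub [0.58738    0.01528433 0.084     ]
tip [ 0.5236765 -0.1576555  0.088    ] 0.18404403318318355
post [ 0.51453379 -0.18660044  0.101     ] 0.21437516792273748
sq [0.45241563 0.0529895  0.078     ] 0.13926952902953652
foot [0.58541274 0.01650142 0.018     ]
L [0.624634   0.14818648 0.078     ] 0.13821689380079544 73.98356890207246
T [ 0.72058134 -0.02103504  0.078     ] 0.13892827279067266 -15.176220012005846
R [ 0.55112002 -0.11581961  0.078     ] 0.13584216829197662 -105.0959136866948
ang tip -109.95855818728988 post -109.61472230866117 sq 164.31354662037717
side knob [0.58709448 0.01494753 0.11      ] tip [ 0.52049064 -0.17972085  0.088     ]
spool [0.46365009 0.36570907 0.05      ]
jar [ 0.48712675 -0.39060273  0.06      ]
```

```bash
cat >> h.py <<'E'
from scipy.spatial.transform import Rotation as Ro
AX=np.array([.587,.0152])
def rel(p,yaw):
    from plant import get_obs
    o=get_obs();R=Ro.from_euler("xyz",o["tool_rot"],degrees=True)
    T=Ro.from_euler("xyz",[180,0,yaw],degrees=True)
    return np.round(R.inv().apply(np.array(p)-o["ee_pos"])*100,2),np.round((R.inv()*T).as_rotvec(degrees=True),2)
def fpos(back_deg,sq=164.6,r=.074,t=.018):
    # TCP xy and yaw with the tool backed off back_deg from touching the square spoke at angle sq
    a=np.radians(sq-back_deg);u=np.array([np.cos(a),np.sin(a)]);n=np.array([-u[1],u[0]])
    return AX+r*u-t*n, sq-back_deg-90
E
python3 - <<'E'
from h import *
p,y=fpos(35);print(p,y,rel([*p,.28],y))
E
```

```text
[0.55369986 0.08369161] 39.599999999999994 (array([ 54.11, -40.56,   2.39]), array([ -0.  ,   0.  , -16.06]))
```

{"api": "step_arm", "payload": {
  "rows": [
    [[54.1, -40.6, 2.4], [0, 0, -16], 0],
    [[54.1, -40.6, 2.4], [0, 0, -16], 0],
    [[54.1, -40.6, 2.4], [0, 0, -16], 0],
    [[54.1, -40.6, 2.4], [0, 0, -16], 0],
    [[54.1, -40.6, 2.4], [0, 0, -16], 0]
  ]
}}

```text
clock: 1.3
ee_pos: [0.3434, -0.2852, 0.2951]
tool_rot: [180.0, -0.0, 39.5]
ft_force: [0.7, -1.0, -0.6]
opening: 0.0122
```

```bash
python3 - <<'E'
from h import *
from plant import *
o=get_obs();print(o["clock"],o["ee_pos"],o["tool_rot"],o["opening"],o["joints"])
p,y=fpos(35);print(rel([*p,.28],y))
E
```

```text
1.3 [ 0.34339928 -0.28519841  0.29511309] [ 1.79959027e+02 -1.12581539e-02  3.95038152e+01] 0.012188982183284935 [-3.97117701e+01 -9.33701108e+00 -4.77178021e+00  9.45228747e+01
  3.39263306e-03  1.00784420e+02]
(array([ 39.69, -15.09,   1.51]), array([ 0.04, -0.01, -0.1 ]))
```

{"api": "step_arm", "payload": {
  "rows": [
    [[39.7, -15.1, 1.5], [0, 0, 0], 0],
    [[39.7, -15.1, 1.5], [0, 0, 0], 0],
    [[39.7, -15.1, 1.5], [0, 0, 0], 0],
    [[39.7, -15.1, 1.5], [0, 0, 0], 0],
    [[39.7, -15.1, 1.5], [0, 0, 0], 0]
  ]
}}

```text
clock: 1.8
ee_pos: [0.467, -0.0677, 0.2865]
tool_rot: [179.9, -0.0, 39.5]
ft_force: [0.7, 0.1, 0.4]
opening: 0.0
```

```bash
python3 - <<'E'
from h import *
p,y=fpos(35);print(rel([*p,.28],y))
E
```

```text
(array([16.32, -6.16,  0.66]), array([ 0.08, -0.04, -0.09]))
```

{"api": "step_arm", "payload": {
  "rows": [
    [[16.3, -6.2, 0.7], [0, 0, 0], 0],
    [[16.3, -6.2, 0.7], [0, 0, 0], 0],
    [[16.3, -6.2, 0.7], [0, 0, 0], 0],
    [[16.3, -6.2, 0.7], [0, 0, 0], 0],
    [[16.3, -6.2, 0.7], [0, 0, 0], 0]
  ]
}}

```text
clock: 2.3
ee_pos: [0.5543, 0.0869, 0.2783]
tool_rot: [180.0, 0.0, 39.7]
ft_force: [-0.2, -1.1, -0.1]
opening: 0.0001
```

```bash
python3 - <<'E'
from h import *
from plant import *
import cv2
p,y=fpos(35);print(rel([*p,.28],y))
o=get_obs();f=grab_frame("wrist");cv2.imwrite("pics/w1.png",f["img"][:,:,::-1]);print(f["intrinsics"],f["hand_eye"],o["ee_pos"])
import pickle;pickle.dump((o,f),open("w1.pkl","wb"))
f=grab_frame("side");cv2.imwrite("pics/s1.png",cv2.resize(f["img"][60:300,100:420,::-1],(800,600)))
E
```

```text
(array([-0.25,  0.21, -0.17]), array([0.03, 0.  , 0.12]))
[[310.43950269   0.         256.20897541]
 [  0.         310.43950269 191.02420935]
 [  0.           0.           1.        ]] [[ 4.03930902e-04 -9.63303834e-01 -2.68413042e-01  6.70405863e-02]
 [ 9.99999769e-01  2.42483492e-04  6.34639550e-04  7.06939929e-04]
 [-5.46264980e-04 -2.68413236e-01  9.63303709e-01 -7.01415550e-02]
 [ 0.00000000e+00  0.00000000e+00  0.00000000e+00  1.00000000e+00]] [0.55427758 0.08686654 0.27833915]
```

View pics/w1.png

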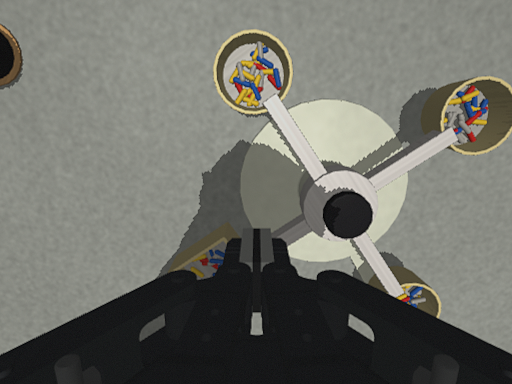

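View pics/s1.png

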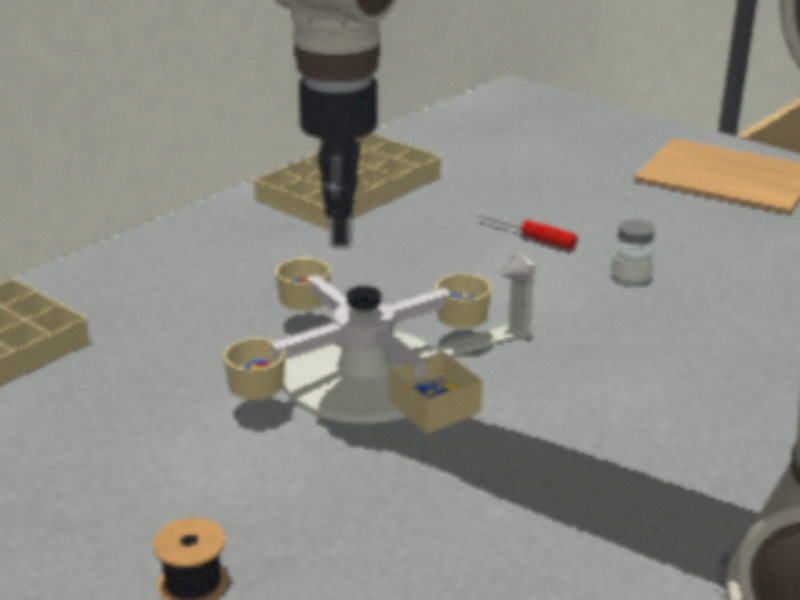

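```bash
python3 - <<'E'
from h import *
import pickle
s=pickle.load(open("side0.pkl","rb"))
for L in(.06,.066,.073,.08):print(L,proj(s,[.5543,.0869,.2783-L]))
o,f=pickle.load(open("w1.pkl","rb"))
T=np.eye(4);T[:3,:3]=Ro.from_euler("xyz",o["tool_rot"],degrees=True).as_matrix();T[:3,3]=o["ee_pos"]
W=np.linalg.inv(T@f["hand_eye"])
k=back(f,(347.5,214.5),.11,W);print("knob",k)
p=back(f,(252,72),.078,W);print("pot2",p,np.degrees(np.arctan2(*(p-k)[1::-1])),np.hypot(*(p-k)[:2]))
p=back(f,(477,116),.078,W);print("pot1",p,np.degrees(np.arctan2(*(p-k)[1::-1])),np.hypot(*(p-k)[:2]))
print(proj(f,[.5543,.0869,.2783-.073],W))
p,y=fpos(35);print(rel([*p,.16],y),rel([*p,.14],y))
E
```

```text
0.06 [[235.49161501 153.04892016]]
0.066 [[235.53463579 155.17768529]]
0.073 [[235.58456574 157.64833141]]
0.08 [[235.63421689 160.10518195]]
knob [0.58760259 0.0166031  0.11      ]
pot2 [0.6239305  0.14798604 0.078     ] 74.54366293087901 0.1363128632803703
pot1 [ 0.71893555 -0.02098718  0.078     ] -15.972241463119433 0.13660664588072086
[[254.50250458 243.01048317]]
(array([ 0.  ,  0.06, 11.92]), array([ 0.07,  0.01, -0.02])) (array([ 0.  ,  0.06, 13.92]), array([ 0.07,  0.01, -0.02]))
```

{"api": "step_arm", "payload": {
  "rows": [
    [[0, 0.1, 4], [0, 0, 0], 0],
    [[0, 0.1, 8], [0, 0, 0], 0],
    [[0, 0.1, 11.5], [0, 0, 0], 0],
    [[0, 0.1, 13.5], [0, 0, 0], 0],
    [[0, 0.1, 13.9], [0, 0, 0], 0]
  ]
}}

```text
clock: 2.9
ee_pos: [0.5524, 0.0819, 0.1379]
tool_rot: [-180.0, 0.2, 39.5]
ft_force: [0.4, -0.8, 0.1]
opening: -0.0001
```

```bash
python3 - <<'E'
from h import *
for b in (33,30,27,24,21): 
  p,y=fpos(b);print(b,rel([*p,.14],y))
E
```

```text
33 (array([-0.05, -0.11, -0.21]), array([-0.04,  0.2 , -2.11]))
30 (array([-0.44, -0.18, -0.21]), array([-0.05,  0.19, -5.11]))
27 (array([-0.84, -0.23, -0.21]), array([-0.05,  0.19, -8.11]))
24 (array([-1.24, -0.26, -0.21]), array([ -0.06,   0.19, -11.11]))
21 (array([-1.64, -0.27, -0.2 ]), array([ -0.06,   0.19, -14.11]))
```

{"api": "step_arm", "payload": {
  "rows": [
    [[-0.4, -0.2, -0.2], [0, 0, -5], 0],
    [[-1.1, -0.2, -0.2], [0, 0, -10], 0],
    [[-1.8, -0.3, -0.2], [0, 0, -15], 0],
    [[-2.4, -0.2, -0.2], [0, 0, -20], 0],
    [[-2.9, -0.1, -0.2], [0, 0, -24], 0]
  ]
}}

```text
clock: 3.4
ee_pos: [0.5295, 0.0633, 0.142]
tool_rot: [180.0, 0.1, 63.6]
ft_force: [0.4, -0.1, 0.3]
opening: 0.0002
```

```bash
python3 - <<'E'
from h import *
for b in (9,6,3,0,-3): 
  p,y=fpos(b);print(b,rel([*p,.14],y))
E
```

```text
9 (array([-0.22, -0.17,  0.2 ]), array([ 0.  ,  0.1 , -1.97]))
6 (array([-0.61, -0.24,  0.2 ]), array([-0.  ,  0.1 , -4.97]))
3 (array([-1.  , -0.29,  0.2 ]), array([-0.  ,  0.1 , -7.97]))
0 (array([-1.4 , -0.32,  0.2 ]), array([-1.000e-02,  1.000e-01, -1.097e+01]))
-3 (array([-1.8 , -0.33,  0.2 ]), array([-1.000e-02,  1.000e-01, -1.397e+01]))
```

{"api": "step_arm", "payload": {
  "rows": [
    [[-0.2, -0.15, 0.2], [0, 0, -2], 0],
    [[-0.6, -0.25, 0.2], [0, 0, -5], 0],
    [[-1.0, -0.3, 0.2], [0, 0, -8], 0],
    [[-1.3, -0.3, 0.2], [0, 0, -10], 0],
    [[-1.5, -0.3, 0.2], [0, 0, -12], 0]
  ]
}}

```text
clock: 3.9
ee_pos: [0.5205, 0.0508, 0.1419]
tool_rot: [179.9, -0.0, 75.7]
ft_force: [-0.2, 3.5, -0.4]
opening: 0.0002
```

```bash
python3 - <<'E'
from h import *
from plant import get_obs
print(get_obs()["ft_force"])
for b in (-3,-6,-9,-12,-15): 
  p,y=fpos(b);print(b,rel([*p,.14],y))
E
```

```text
[-0.22901249  3.51597125 -0.39501359]
-3 (array([-0.25, -0.13,  0.19]), array([ 0.1 , -0.02, -1.93]))
-6 (array([-0.65, -0.2 ,  0.19]), array([ 0.1 , -0.02, -4.93]))
-9 (array([-1.04, -0.25,  0.19]), array([ 0.1 , -0.02, -7.93]))
-12 (array([-1.44, -0.28,  0.19]), array([  0.1 ,  -0.02, -10.93]))
-15 (array([-1.84, -0.29,  0.19]), array([ 1.000e-01, -1.000e-02, -1.393e+01]))
```

{"api": "step_arm", "payload": {
  "rows": [
    [[-0.25, -0.1, 0.1], [0, 0, -2], 0],
    [[-0.65, -0.2, 0.15], [0, 0, -5], 0],
    [[-1.05, -0.25, 0.15], [0, 0, -8], 0],
    [[-1.45, -0.28, 0.15], [0, 0, -11], 0],
    [[-1.85, -0.29, 0.15], [0, 0, -14], 0]
  ]
}}

```text
clock: 4.4
ee_pos: [0.5136, 0.0334, 0.1426]
tool_rot: [179.7, -0.1, 89.8]
ft_force: [1.2, 3.6, -0.3]
opening: -0.0001
```

```bash
python3 - <<'E'
from h import *
from plant import get_obs
print(get_obs()["ft_force"])
for b in (-18,-21,-24,-27,-30): 
  p,y=fpos(b);print(b,rel([*p,.14],y))
E
```

```text
[ 1.18850553  3.59010254 -0.28744832]
-18 (array([-0.35, -0.14,  0.26]), array([ 0.29, -0.09, -2.83]))
-21 (array([-0.75, -0.2 ,  0.26]), array([ 0.29, -0.08, -5.83]))
-24 (array([-1.14, -0.25,  0.25]), array([ 0.29, -0.07, -8.83]))
-27 (array([-1.54, -0.27,  0.25]), array([  0.29,  -0.06, -11.83]))
-30 (array([-1.94, -0.27,  0.25]), array([  0.3 ,  -0.06, -14.83]))
```

Steady push at about 4 N. Continuing along the arc.

{"api": "step_arm", "payload": {
  "rows": [
    [[-0.35, -0.14, 0.2], [0, 0, -3], 0],
    [[-0.75, -0.2, 0.25], [0, 0, -6], 0],
    [[-1.15, -0.25, 0.25], [0.2, 0, -9], 0],
    [[-1.55, -0.27, 0.25], [0.3, 0, -12], 0],
    [[-1.95, -0.27, 0.25], [0.3, 0, -15], 0]
  ]
}}

```text
clock: 4.9
ee_pos: [0.5116, 0.0136, 0.1423]
tool_rot: [179.8, -0.1, 104.9]
ft_force: [1.2, 4.2, 1.7]
opening: -0.0001
```

```bash
python3 - <<'E'
from h import *
from plant import get_obs
print(get_obs()["ft_force"])
for b in (-33,-36,-39,-42,-45): 
  p,y=fpos(b);print(b,rel([*p,.14],y))
E
```

```text
[1.2295095  4.18242829 1.74590596]
-33 (array([-0.34, -0.15,  0.23]), array([ 0.23, -0.09, -2.73]))
-36 (array([-0.73, -0.21,  0.23]), array([ 0.23, -0.08, -5.73]))
-39 (array([-1.13, -0.26,  0.23]), array([ 0.23, -0.08, -8.73]))
-42 (array([-1.53, -0.28,  0.23]), array([  0.24,  -0.07, -11.73]))
-45 (array([-1.92, -0.28,  0.23]), array([  0.24,  -0.07, -14.73]))
```

{"api": "step_arm", "payload": {
  "rows": [
    [[-0.35, -0.15, 0.2], [0, 0, -3], 0],
    [[-0.75, -0.21, 0.25], [0, 0, -6], 0],
    [[-1.15, -0.26, 0.25], [0.2, 0, -9], 0],
    [[-1.55, -0.28, 0.25], [0.2, 0, -12], 0],
    [[-1.95, -0.28, 0.25], [0.2, 0, -15], 0]
  ]
}}

```text
clock: 5.4
ee_pos: [0.5144, -0.0062, 0.142]
tool_rot: [179.8, -0.0, 120.0]
ft_force: [0.5, 4.3, 1.1]
opening: 0.0004
```

```bash
python3 - <<'E'
from h import *
from plant import get_obs
print(get_obs()["ft_force"])
for b in (-48,-51,-54,-57,-60): 
  p,y=fpos(b);print(b,rel([*p,.14],y))
E
```

```text
[0.47293162 4.30877124 1.105561  ]
-48 (array([-0.32, -0.12,  0.2 ]), array([ 0.25, -0.04, -2.63]))
-51 (array([-0.71, -0.18,  0.2 ]), array([ 0.25, -0.04, -5.63]))
-54 (array([-1.11, -0.23,  0.2 ]), array([ 0.25, -0.03, -8.63]))
-57 (array([-1.51, -0.25,  0.2 ]), array([  0.25,  -0.02, -11.63]))
-60 (array([-1.9 , -0.26,  0.2 ]), array([  0.25,  -0.02, -14.63]))
```

{"api": "step_arm", "payload": {
  "rows": [
    [[-0.32, -0.12, 0.2], [0, 0, -3], 0],
    [[-0.71, -0.18, 0.2], [0.1, 0, -6], 0],
    [[-1.11, -0.23, 0.2], [0.2, 0, -9], 0],
    [[-1.51, -0.25, 0.2], [0.2, 0, -12], 0],
    [[-1.9, -0.26, 0.2], [0.2, 0, -14.7], 0]
  ]
}}

```text
clock: 5.9
ee_pos: [0.5219, -0.0241, 0.142]
tool_rot: [179.8, 0.0, 134.8]
ft_force: [-0.5, 5.1, 0.7]
opening: -0.0002
```

```bash
python3 - <<'E'
from h import *
from plant import get_obs
print(get_obs()["ft_force"])
for b in (-63,-66,-69,-72,-75): 
  p,y=fpos(b);print(b,rel([*p,.14],y))
E
```

```text
[-0.54371213  5.08498575  0.71458699]
-63 (array([-0.36, -0.09,  0.2 ]), array([ 0.21,  0.03, -2.83]))
-66 (array([-0.76, -0.15,  0.2 ]), array([ 0.21,  0.03, -5.83]))
-69 (array([-1.15, -0.2 ,  0.2 ]), array([ 0.21,  0.04, -8.83]))
-72 (array([-1.55, -0.22,  0.2 ]), array([  0.2 ,   0.04, -11.83]))
-75 (array([-1.95, -0.22,  0.2 ]), array([  0.2 ,   0.05, -14.83]))
```

{"api": "step_arm", "payload": {
  "rows": [
    [[-0.36, -0.09, 0.2], [0, 0, -3], 0],
    [[-0.76, -0.15, 0.2], [0.1, 0, -6], 0],
    [[-1.15, -0.2, 0.2], [0.2, 0, -9], 0],
    [[-1.55, -0.22, 0.2], [0.2, 0, -12], 0],
    [[-1.95, -0.22, 0.2], [0.2, 0, -14.8], 0]
  ]
}}

```text
clock: 6.4
ee_pos: [0.534, -0.0398, 0.1419]
tool_rot: [179.9, 0.1, 149.7]
ft_force: [-1.7, 4.8, 0.8]
opening: 0.0001
```

```bash
python3 - <<'E'
from h import *
from plant import *
import cv2,pickle
for i in range(2):
  o=get_obs();f=grab_frame("wrist")
print(o["ft_force"],o["ee_pos"],o["tool_rot"],o["joints"])
cv2.imwrite("pics/w2.png",f["img"][:,:,::-1]);pickle.dump((o,f),open("w2.pkl","wb"))
f=grab_frame("top");cv2.imwrite("pics/t2.png",cv2.resize(f["img"][80:300,60:440,::-1],(760,440),interpolation=2));pickle.dump(f,open("t2.pkl","wb"))
for b in (-75,-78,-80,-82,-84): 
  p,y=fpos(b);print(b,rel([*p,.14],y))
E
```

```text
[-1.69330559  2.10029878  1.03335642] [ 0.5344427  -0.04024545  0.1418456 ] [1.79913456e+02 1.31422243e-01 1.49807143e+02] [-4.31457612e+00  2.90345864e+00 -1.00392759e+01  7.69012489e+01
  2.05047618e-02  2.58782098e+01]
-75 (array([0.06, 0.05, 0.14]), array([ 0.04,  0.15, -0.15]))
-78 (array([-0.33, -0.04,  0.14]), array([ 0.03,  0.15, -3.15]))
-80 (array([-0.59, -0.08,  0.15]), array([ 0.03,  0.15, -5.15]))
-82 (array([-0.86, -0.12,  0.15]), array([ 0.03,  0.15, -7.15]))
-84 (array([-1.12, -0.14,  0.15]), array([ 0.02,  0.15, -9.15]))
```

View pics/w2.png

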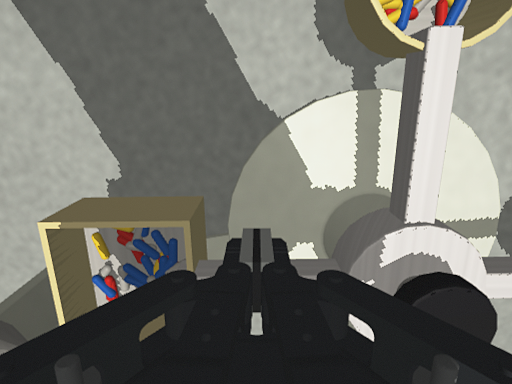

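View pics/t2.png

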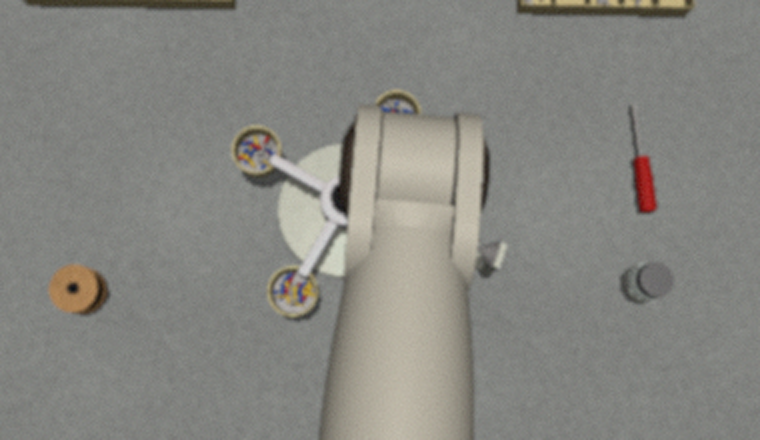

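The wrist view shows the finger behind the square bin's spoke, clear of the bin (edge about px 205, fingers from about 228). About 75° is done. I'll slow down to about 83°, then back off and measure.

{"api": "step_arm", "payload": {
  "rows": [
    [[-0.15, 0, 0.1], [0, 0, -1.7], 0],
    [[-0.4, -0.05, 0.15], [0, 0, -3.7], 0],
    [[-0.6, -0.08, 0.15], [0, 0, -5.2], 0],
    [[-0.8, -0.11, 0.15], [0, 0, -6.7], 0],
    [[-0.95, -0.13, 0.15], [0, 0, -7.8], 0]
  ]
}}

```text
clock: 7.05
ee_pos: [0.5418, -0.0463, 0.1401]
tool_rot: [180.0, 0.1, 157.3]
ft_force: [-2.8, 1.6, 2.6]
opening: 0.0001
```

```bash
python3 - <<'E'
from h import *
from plant import *
print(get_obs()["ft_force"])
for b in (-82,-83,-84,-70,-60): 
  p,y=fpos(b);print(b,rel([*p,.14],y))
E
```

```text
[-2.81507974  1.58987198  2.56331934]
-82 (array([0.09, 0.04, 0.01]), array([0.01, 0.15, 0.73]))
-83 (array([-0.04,  0.01,  0.01]), array([ 0.01,  0.15, -0.27]))
-84 (array([-0.16, -0.02,  0.01]), array([ 0.01,  0.15, -1.27]))
-70 (array([1.59, 0.59, 0.01]), array([ 0.03,  0.15, 12.73]))
-60 (array([2.72, 1.28, 0.  ]), array([ 0.04,  0.14, 22.73]))
```

{"api": "step_arm", "payload": {
  "rows": [
    [[0.8, 0.3, 0], [0, 0, 6], 0],
    [[1.6, 0.6, 0], [0, 0, 12], 0],
    [[1.8, 0.7, -1], [0, 0, 13], 0],
    [[1.8, 0.7, -5], [0, 0, 13], 0],
    [[1.8, 0.7, -10], [0, 0, 13], 0]
  ]
}}

```text
clock: 7.55
ee_pos: [0.5271, -0.0328, 0.2402]
tool_rot: [-179.9, 0.0, 144.5]
ft_force: [1.4, -0.2, 0.4]
opening: 0.0001
```

```bash
python3 - <<'E'
from h import *
print(rel([.66,-.12,.30],160))
E
```

```text
(array([-15.88,   0.62,  -5.98]), array([ -0.05,   0.02, -15.49]))
```

{"api": "step_arm", "payload": {
  "rows": [
    [[-3.5, 0.2, -4], [0, 0, -5], 0],
    [[-8, 0.4, -6], [0, 0, -11], 0],
    [[-12, 0.6, -6], [0, 0, -15.5], 0],
    [[-15.9, 0.6, -6], [0, 0, -15.5], 0],
    [[-15.9, 0.6, -6], [0, 0, -15.5], 0]
  ]
}}

```text
clock: 8.05
ee_pos: [0.6633, -0.1231, 0.2968]
tool_rot: [-179.9, -0.1, 160.1]
ft_force: [-0.1, -0.4, -0.2]
opening: -0.0
```

```bash
cat > look.py <<'E'
import sys
from h import *
from plant import *
import cv2,pickle
n=sys.argv[1]
grab_frame("side");grab_frame("side")
o=get_obs();f=grab_frame("wrist")
print(o["clock"],o["ee_pos"],o["tool_rot"])
cv2.imwrite(f"pics/{n}.png",cv2.resize(f["img"][:,:,::-1],(800,600),interpolation=2));pickle.dump((o,f),open(f"{n}.pkl","wb"))
cv2.imwrite(f"pics/{n}_raw.png",f["img"][:,:,::-1])
E
python3 look.py w3
```

```text
8.15 [ 0.66070204 -0.12097068  0.29923461] [-1.79927228e+02 -6.60833806e-02  1.60063530e+02]
```

View pics/w3.png

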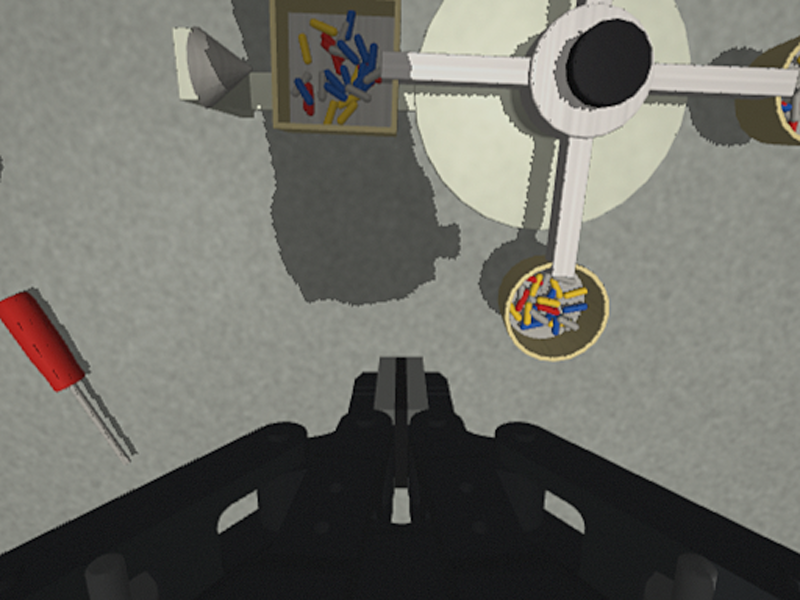

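The pointer tip is at about (250,112) in this view, and the bin is cropped at the top. I'll shift forward for a full view.

{"api": "step_arm", "payload": {
  "rows": [
    [[3, 0, -1], [0, 0, 0], 0],
    [[6, -1, -2], [0, 0, 0], 0],
    [[6, -1, -2], [0, 0, 0], 0]
  ]
}}

```text
clock: 8.5
ee_pos: [0.597, -0.1083, 0.3247]
tool_rot: [-180.0, 0.3, 160.2]
ft_force: [0.2, 0.1, 1.4]
opening: 0.0001
```

```bash
python3 look.py w4; python3 - <<'E'
import cv2
a=cv2.imread("pics/w4_raw.png")[20:200,100:460];cv2.imwrite("pics/w4c.png",cv2.resize(a,(800,400),interpolation=cv2.INTER_CUBIC))
E
```

```text
8.6 [ 0.59929805 -0.10872897  0.32261521] [-179.97597563    0.21167093  160.14568585]
```

View pics/w4c.png

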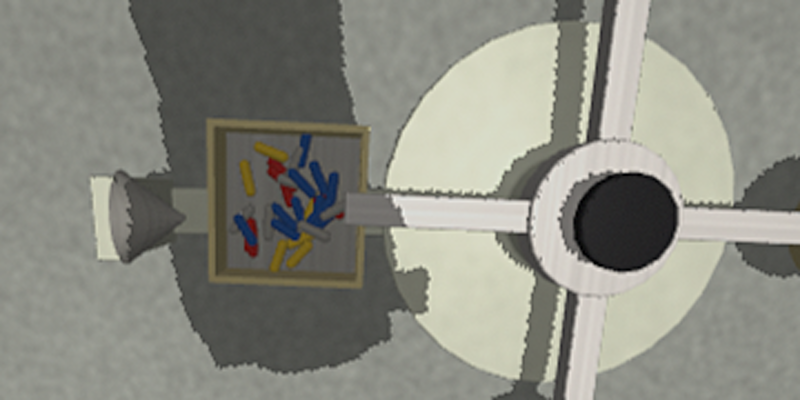

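```bash
cat > an.py <<'E'
from h import *
import pickle
def W_of(o,f):
    T=np.eye(4);T[:3,:3]=Ro.from_euler("xyz",o["tool_rot"],degrees=True).as_matrix();T[:3,3]=o["ee_pos"]
    return np.linalg.inv(T@f["hand_eye"])
def spokefit(f,W,sets):pass
E
python3 - <<'E'
from an import *
o,f=pickle.load(open("w4.pkl","rb"));W=W_of(o,f)
c=lambda x,y:((x+.5)/2.2222-.5+100,(y+.5)/2.2222-.5+20)
b=lambda p,z:back(f,c(*p),z,W)
k=b((629,221),.11);h=b((605,217),.084);print("knob",k,"hub",h)
A=(k+h)[:2]/2
ang=lambda q:np.degrees(np.arctan2(q[1]-A[1],q[0]-A[0]))
R=lambda q:np.hypot(*(q[:2]-A))
tip=b((186,216),.088);print("tip",tip,R(tip),ang(tip))
co=[b(p,.078)for p in[(207,119),(370,127),(362,289),(208,283)]]
print("sides",[np.linalg.norm(co[i]-co[i-1]) for i in range(4)]);m=np.mean(co,0);print("bin",m,R(m),ang(m))
# edge directions
d=(co[0]+co[3]-co[1]-co[2]);print("bin dir",np.degrees(np.arctan2(d[1],d[0])))
# spoke edges on top z=.080
for p,q in[((402,191),(530,198)),((402,226),(530,231)),((680,207),(799,210)),((680,238),(799,243))]:
    P,Q=b(p,.08),b(q,.08);d=P-Q;print("spoke edge dir",np.degrees(np.arctan2(d[1],d[0])),"offset",np.cross(np.append(d[:2]/np.linalg.norm(d),0),np.append(P[:2]-A,0))[2])
for r in(.183,.218):pass
E
```

```text
knob [0.58577508 0.01412261 0.11      ] hub [0.58522525 0.01396986 0.084     ]
tip [ 0.52310916 -0.15657064  0.088     ] 0.18166660697788642 -110.08640402243292
sides [np.float64(0.07021719123790075), np.float64(0.06986760293187495), np.float64(0.06969364140712073), np.float64(0.07023116435868855)]
bin [ 0.53429151 -0.1153753   0.078     ] 0.13918426434420203 -111.58738605247582
bin dir -112.26745584071224
spoke edge dir -112.84624363800803 offset -0.006451036758127693
spoke edge dir -112.0116911296087 offset 0.0071698632816345545
spoke edge dir -111.22656617787965 offset -0.005165152590417175
spoke edge dir -112.17683809522538 offset 0.007561181131397593
```

```bash
cat > ov.py <<'E'
import sys,cv2
from an import *
n,Ax,Ay,st,sq=sys.argv[1],*map(float,sys.argv[2:6])
x0,y0,w,h,S=map(int,sys.argv[6:11])
o,f=pickle.load(open(n+".pkl","rb"));W=W_of(o,f)
im=cv2.imread(f"pics/{n}_raw.png")[y0:y0+h,x0:x0+w];im=cv2.resize(im,None,fx=S,fy=S,interpolation=cv2.INTER_CUBIC)
def L(a,pts,col):
    a=np.radians(a);u=np.array([np.cos(a),np.sin(a)]);v=np.array([-u[1],u[0]])
    P=[np.append(np.array([Ax,Ay])+p[0]*u+p[1]*v,p[2]) for p in pts]
    q=((proj(f,P,W)-[x0,y0]+.5)*S-.5)*16
    cv2.polylines(im,[q.astype(np.int32)],False,col,1,cv2.LINE_AA,4)
L(st,[(0,0,.088),(.183,0,.088)],(0,0,255))
L(st,[(.195,.02*12/35,.088),(.183,0,.088),(.195,-.02*12/35,.088)],(0,0,255))
L(st,[(.218,-.017,.101),(.218,.017,.101)],(0,0,255))
L(st+0,[(.0949*np.cos(t),.0949*np.sin(t),.018) for t in np.linspace(0,6.3,60)],(0,128,0))
L(sq,[(.105,-.035,.078),(.175,-.035,.078),(.175,.035,.078),(.105,.035,.078),(.105,-.035,.078)],(255,0,255))
for i in range(4):
  L(sq+90*i,[(.034,.007,.08),(.105,.007,.08)],(255,0,0));L(sq+90*i,[(.034,-.007,.08),(.105,-.007,.08)],(255,0,0))
L(sq,[(.034*np.cos(t),.034*np.sin(t),.084) for t in np.linspace(0,6.3,60)],(0,160,160))
L(sq,[(.02*np.cos(t),.02*np.sin(t),.11) for t in np.linspace(0,6.3,60)],(0,255,255))
cv2.imwrite(f"pics/{n}_ov.png",im)
E
python3 ov.py w4 .5855 .0140 -110.1 -111.9 130 40 200 130 4
```

```text
(no output)
```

View pics/w4_ov.png

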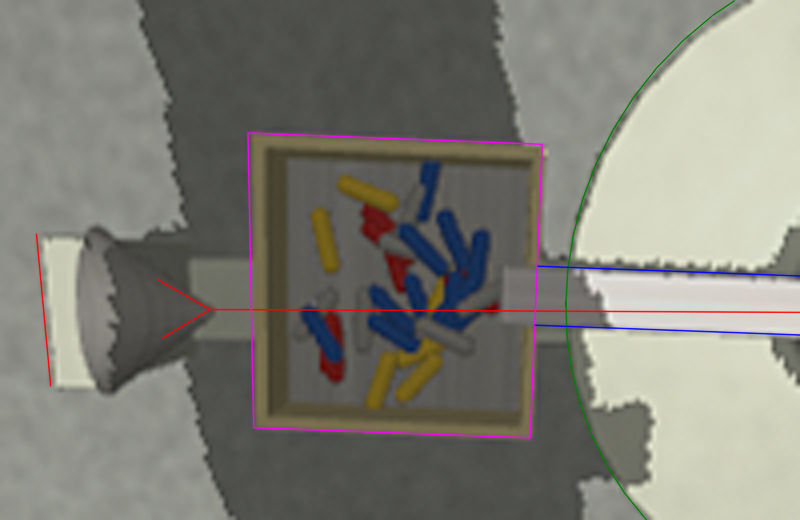

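Bin is at -111.9° and the pointer at -110.1°, so about 1.8° remains. I'll go back in behind the same spoke.

```bash
python3 - <<'E'
from h import *
p,y=fpos(-66);print(rel([*p,.22],y))
E
```

```text
(array([ 9.62,  4.86, 10.14]), array([-1.000e-02,  1.500e-01,  1.954e+01]))
```

{"api": "step_arm", "payload": {
  "rows": [
    [[3, 1.5, 3], [0, 0, 6], 0],
    [[7, 3.4, 7], [0, 0, 13], 0],
    [[9.6, 4.9, 10], [0, 0, 19.5], 0],
    [[9.6, 4.9, 10.1], [0, 0, 19.5], 0],
    [[9.6, 4.9, 10.1], [0, 0, 19.5], 0]
  ]
}}

```text
clock: 9.15
ee_pos: [0.526, -0.0296, 0.2195]
tool_rot: [-180.0, 0.1, 140.8]
ft_force: [0.3, -0.2, 0.9]
opening: 0.0003
```

```bash
python3 - <<'E'
from h import *
p,y=fpos(-66);print(rel([*p,.14],y))
E
```

```text
(array([-0.06, -0.06,  7.95]), array([-0.04,  0.07,  0.21]))
```

{"api": "step_arm", "payload": {
  "rows": [
    [[0, 0, 3], [0, 0, 0], 0],
    [[0, 0, 6], [0, 0, 0], 0],
    [[0, 0, 7.7], [0, 0, 0], 0],
    [[0, 0, 7.9], [0, 0, 0], 0]
  ]
}}

```text
clock: 9.55
ee_pos: [0.527, -0.0303, 0.14]
tool_rot: [-179.9, 0.1, 140.8]
ft_force: [0.4, -0.6, -0.1]
opening: 0.0002
```

```bash
python3 - <<'E'
from h import *
for b in (-70,-75,-79,-81):
  p,y=fpos(b);print(b,rel([*p,.14],y))
E
```

```text
-70 (array([-0.46, -0.18,  0.  ]), array([-0.07,  0.06, -3.76]))
-75 (array([-1.12, -0.27,  0.  ]), array([-0.07,  0.05, -8.76]))
-79 (array([-1.65, -0.3 ,  0.  ]), array([ -0.07,   0.05, -12.76]))
-81 (array([-1.92, -0.29,  0.  ]), array([ -0.07,   0.05, -14.76]))
```

{"api": "step_arm", "payload": {
  "rows": [
    [[-0.45, -0.18, 0], [0, 0, -3.8], 0],
    [[-1.1, -0.27, 0], [0, 0, -8.8], 0],
    [[-1.65, -0.3, 0], [0, 0, -12.8], 0],
    [[-1.9, -0.29, 0], [0, 0, -14.8], 0],
    [[-1.9, -0.29, 0], [0, 0, -14.8], 0]
  ]
}}

```text
clock: 10.05
ee_pos: [0.5418, -0.0453, 0.1423]
tool_rot: [-180.0, 0.2, 155.7]
ft_force: [0.8, -0.9, -0.4]
opening: -0.0003
```

```bash
python3 - <<'E'
from h import *
for b in (-82,-83,-84,-84.5):
  p,y=fpos(b);print(b,rel([*p,.14],y))
E
```

```text
-82 (array([ 0.05, -0.05,  0.23]), array([-0.02,  0.22, -0.92]))
-83 (array([-0.08, -0.08,  0.23]), array([-0.02,  0.22, -1.92]))
-84 (array([-0.21, -0.11,  0.23]), array([-0.02,  0.22, -2.92]))
-84.5 (array([-0.27, -0.12,  0.23]), array([-0.02,  0.22, -3.42]))
```

{"api": "step_arm", "payload": {
  "rows": [
    [[0, -0.05, 0.1], [0, 0, -1], 0],
    [[-0.08, -0.08, 0.2], [0, 0, -2], 0],
    [[-0.15, -0.1, 0.2], [0, 0, -2.5], 0],
    [[-0.2, -0.11, 0.2], [0, 0, -3], 0],
    [[-0.2, -0.11, 0.2], [0, 0, -3], 0]
  ]
}}

```text
clock: 10.55
ee_pos: [0.5432, -0.0471, 0.1405]
tool_rot: [-180.0, 0.2, 158.7]
ft_force: [-2.0, 1.6, 2.3]
opening: 0.0002
```

```bash
python3 - <<'E'
from h import *
from plant import *
for i in range(3):
  o=get_obs();print(o["ee_pos"],o["ft_force"],o["tool_rot"][2])
  grab_frame("side")
for b in (-84,-84.5,-85,-86):
  p,y=fpos(b);print(b,rel([*p,.14],y))
E
```

```text
[ 0.54322469 -0.04710853  0.14050243] [-2.01238153  1.62411502  2.25647021] 158.69688621001293
[ 0.54321207 -0.04711991  0.14045264] [-1.70310749  1.28493849  1.63711467] 158.67753102546527
[ 0.54321044 -0.04711855  0.14040427] [-1.93535746  1.31216121  1.63039755] 158.6718899418363
-84 (array([-0.  , -0.  ,  0.04]), array([-0.03,  0.23,  0.07]))
-84.5 (array([-0.07, -0.02,  0.04]), array([-0.03,  0.23, -0.43]))
-85 (array([-0.13, -0.03,  0.04]), array([-0.03,  0.23, -0.93]))
-86 (array([-0.26, -0.06,  0.04]), array([-0.03,  0.23, -1.93]))
```

{"api": "step_arm", "payload": {
  "rows": [
    [[-0.05, -0.01, 0], [0, 0, -0.3], 0],
    [[-0.08, -0.02, 0], [0, 0, -0.5], 0],
    [[-0.08, -0.02, 0], [0, 0, -0.5], 0]
  ]
}}

```text
clock: 11.0
ee_pos: [0.5439, -0.0476, 0.1404]
tool_rot: [-180.0, 0.2, 159.2]
ft_force: [-3.0, 1.7, 1.2]
opening: 0.0003
```

```bash
python3 - <<'E'
from h import *
from plant import *
o=get_obs();print(o["ee_pos"],o["ft_force"],o["tool_rot"][2])
for b in (-84,-84.5,-85,-86):
  p,y=fpos(b);print(b,rel([*p,.14],y))
E
```

```text
[ 0.54388873 -0.04757811  0.14035329] [-2.97933424  1.69644632  1.22341108] 159.18068267427452
-84 (array([0.08, 0.02, 0.04]), array([-0.02,  0.23,  0.58]))
-84.5 (array([0.01, 0.  , 0.04]), array([-0.03,  0.23,  0.08]))
-85 (array([-0.05, -0.01,  0.04]), array([-0.03,  0.23, -0.42]))
-86 (array([-0.18, -0.04,  0.04]), array([-0.03,  0.23, -1.42]))
```

Finger is at the target pose. I'll back off and re-measure from the viewing pose.

{"api": "step_arm", "payload": {
  "rows": [
    [[0.8, 0.3, 0], [0, 0, 6], 0],
    [[1.6, 0.6, 0], [0, 0, 12], 0],
    [[1.9, 0.8, -1], [0, 0, 14], 0],
    [[1.9, 0.8, -5], [0, 0, 14], 0],
    [[1.9, 0.8, -10], [0, 0, 14], 0]
  ]
}}

```text
clock: 11.5
ee_pos: [0.5279, -0.0332, 0.2395]
tool_rot: [-179.9, 0.1, 145.2]
ft_force: [2.0, 0.4, 1.3]
opening: -0.0002
```

```bash
python3 - <<'E'
from h import *
print(rel([.592,-.12,.325],160))
E
```

```text
(array([-10.23,  -3.48,  -8.52]), array([ -0.1 ,   0.08, -14.82]))
```

{"api": "step_arm", "payload": {
  "rows": [
    [[-4, -1.2, -4], [0, 0, -6], 0],
    [[-8, -2.5, -7], [0, 0, -12], 0],
    [[-10.2, -3.5, -8.5], [0, 0, -15], 0],
    [[-10.2, -3.5, -8.5], [0, 0, -15], 0],
    [[-10.2, -3.5, -8.5], [0, 0, -15], 0]
  ]
}}

```text
clock: 12.0
ee_pos: [0.5922, -0.1208, 0.3243]
tool_rot: [-179.9, 0.1, 160.1]
ft_force: [-0.7, 0.0, 0.0]
opening: 0.0001
```

```bash
python3 look.py w5; python3 - <<'E'
import cv2
a=cv2.imread("pics/w5_raw.png")[20:200,100:460];cv2.imwrite("pics/w5c.png",cv2.resize(a,(800,400),interpolation=cv2.INTER_CUBIC))
E
python3 ov.py w5 .5855 .0140 -110.1 -110.1 130 40 200 130 4
```

```text
12.1 [ 0.59139323 -0.11960061  0.32384856] [-1.79879955e+02 -5.63312297e-04  1.60155688e+02]
```

View pics/w5c.png

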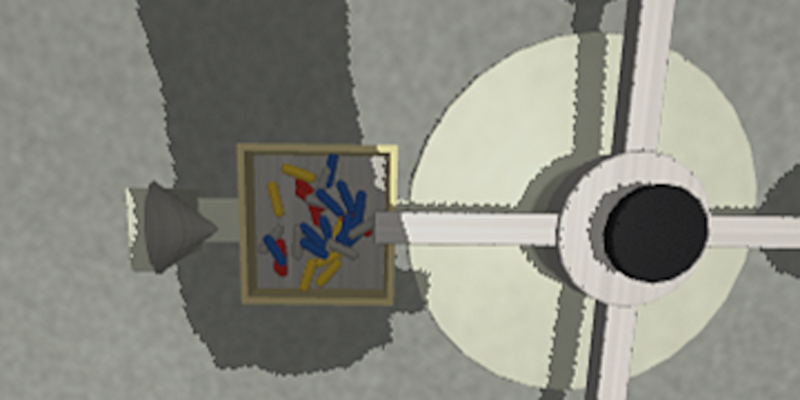

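View pics/w5_ov.png

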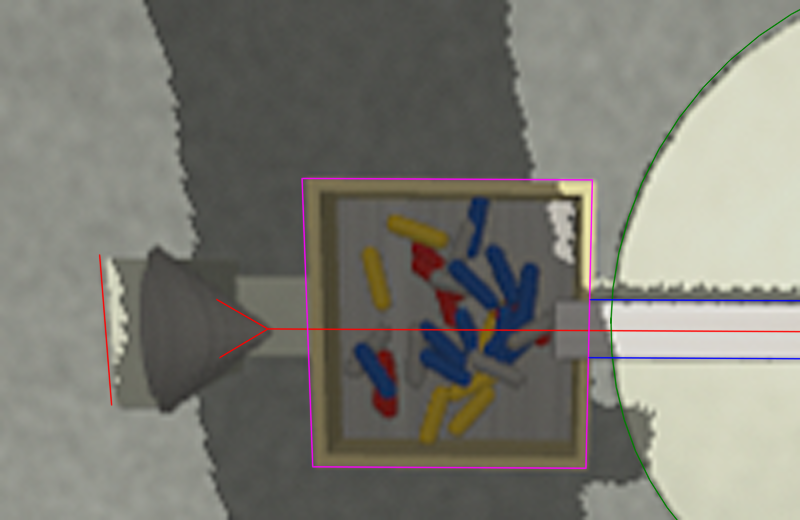

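```bash
python3 - <<'E'
from an import *
import cv2
o,f=pickle.load(open("w5.pkl","rb"));W=W_of(o,f)
im=f["img"].astype(np.float32).mean(2)
A=np.array([.5855,.0140]);a=np.radians(-110.1);u=np.array([np.cos(a),np.sin(a)]);v=np.array([-u[1],u[0]])
def samp(r,s,z):
    P=np.stack([A[0]+r*u[0]+s*v[0],A[1]+r*u[1]+s*v[1],np.full_like(r,z)],-1).reshape(-1,3)
    q=proj(f,P,W).astype(np.float32);return cv2.remap(im,q[:,0].reshape(r.shape),q[:,1].reshape(r.shape),1)
s=np.arange(-.016,.016,.0002)
def edges(rs,z,s):
    out=[]
    for r in rs:
        p=samp(np.full((1,s.size),r),s[None],z)[0];g=np.gradient(cv2.GaussianBlur(p[None],(9,1),0)[0])
        out.append((r,s[g.argmax()]*1e3,s[g.argmin()]*1e3))
    return np.array(out)
for name,rs in(("sq",np.linspace(.04,.088,13)),("opp",np.linspace(-.09,-.04,11))):
    e=edges(rs,.08,s);print(name);print(np.round(e[:, 1:].T,1))
# rim edges of the bin
big=np.arange(-.045,.045,.0002)
for r in np.linspace(.115,.165,6):
    for lo,hi in((-.042,-.028),(.028,.042)):
        ss=np.arange(lo,hi,.0002);p=samp(np.full((1,ss.size),r),ss[None],.078)[0];g=np.abs(np.gradient(cv2.GaussianBlur(p[None],(9,1),0)[0]));
        pk=[i for i in range(1,len(g)-1) if g[i]>g[i-1] and g[i]>=g[i+1] and g[i]>.35*g.max()];print(round(r,3),np.round(ss[pk]*1e3,1),end=" | ")
    print()
E
```

```text
sq
[[ -6.2  -6.2  -6.   -6.   -6.   -6.2  -6.2  -6.   -6.2  -6.2  -6.2  -6.2
   -6.4]
 [  8.    7.2   7.2  -9.2  -9.4 -10.2 -10.2 -10.   -9.   -9.6 -10.  -10.
  -10.6]]
opp
[[-5.  -5.8 -5.8 -5.8 -5.6 -5.6 -5.6 -5.6 -5.6 -5.6 -5.6]
 [ 8.4  8.4  8.4  8.4  8.4  8.6  8.4 -9.  -9.6 -9.2 -8.8]]
0.115 [-34.4 -31.6 -29.6] | 0.115 [32.2 35.6] | 
0.125 [-35.  -31.6 -30. ] | 0.125 [32.  35.4] | 
0.135 [-34.8 -32.  -30.2] | 0.135 [32.2 35. ] | 
0.145 [-35. -32. -30.] | 0.145 [32.  35.2] | 
0.155 [-35.  -32.2 -30.2] | 0.155 [32.2 35. ] | 
0.165 [-34.8 -32.  -30. ] | 0.165 [31.8 35.2] |
```

Bin and pointer line up within about 0.3° (under 1 mm) in the rectified view. Now I'll go above the knob.

```bash
python3 - <<'E'
from h import *
print(rel([.5868,.0148,.21],160))
E
```

```text
(array([ 4.97, 12.5 , 11.37]), array([-0.12,  0.  ,  0.19]))
```

{"api": "step_arm", "payload": {
  "rows": [
    [[2, 4, 3], [0, 0, 0], 0],
    [[4, 8.5, 7], [0, 0, 0], 0],
    [[5, 12.5, 9], [0, 0, 0], 0],
    [[5, 12.5, 10.4], [0, 0, 0], 0],
    [[5, 12.5, 10.4], [0, 0, 0], 0]
  ]
}}

```text
clock: 12.65
ee_pos: [0.5846, 0.0175, 0.2164]
tool_rot: [-179.8, -0.3, 160.4]
ft_force: [0.1, -0.0, 1.4]
opening: 0.0002
```

```bash
python3 - <<'E'
from h import *
from plant import *
import cv2
f=grab_frame("side");cv2.imwrite("pics/s5.png",cv2.resize(f["img"][110:240,180:330,::-1],(692,600)))
grab_frame("side")
for z in(.187,.18,.171,.169): print(rel([.5868,.0148,z],160))
print(get_obs()["ft_force"])
E
```

```text
(array([-0.09, -0.  ,  3.31]), array([-0.14, -0.01,  0.25]))
(array([-0.09,  0.  ,  4.01]), array([-0.14, -0.01,  0.25]))
(array([-0.09,  0.  ,  4.91]), array([-0.14, -0.01,  0.25]))
(array([-0.09,  0.  ,  5.11]), array([-0.14, -0.01,  0.25]))
[0.1463943  0.66869521 0.25207853]
```

View pics/s5.png

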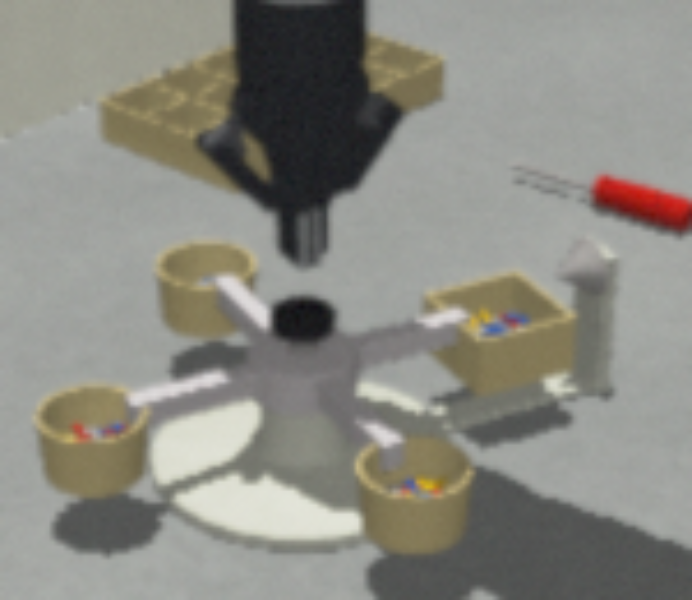

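The side view shows the fingertips centred above the knob at (302,310), and the square bin in front of the pointer at (580,260). Descending to just above the cap.

{"api": "step_arm", "payload": {
  "rows": [
    [[-0.1, 0, 1.5], [0, 0, 0], 0],
    [[-0.1, 0, 2.7], [0, 0, 0], 0],
    [[-0.1, 0, 3.1], [0, 0, 0], 0],
    [[-0.1, 0, 3.1], [0, 0, 0], 0]
  ]
}}

```text
clock: 13.15
ee_pos: [0.5865, 0.0142, 0.1881]
tool_rot: [-179.8, -0.1, 160.2]
ft_force: [0.4, -1.2, 0.8]
opening: 0.0005
```

```bash
python3 - <<'E'
from h import *
for z in(.187,.18,.171,.169): print(rel([.5868,.0148,z],160))
E
```

```text
(array([-0.01,  0.07,  0.11]), array([-0.18, -0.09,  0.19]))
(array([-0.01,  0.07,  0.81]), array([-0.18, -0.09,  0.19]))
(array([-0.01,  0.07,  1.71]), array([-0.18, -0.09,  0.19]))
(array([-0.01,  0.07,  1.91]), array([-0.18, -0.09,  0.19]))
```

{"api": "step_arm", "payload": {
  "rows": [
    [[0, 0, 0.5], [0, 0, 0], 0],
    [[0, 0, 0.9], [0, 0, 0], 0],
    [[0, 0, 1.3], [0, 0, 0], 0],
    [[0, 0, 1.6], [0, 0, 0], 0],
    [[0, 0, 1.7], [0, 0, 0], 0]
  ]
}}

```text
clock: 13.65
ee_pos: [0.5867, 0.014, 0.171]
tool_rot: [-179.8, -0.1, 160.2]
ft_force: [1.6, -1.7, 3.7]
opening: -0.0002
```

{"api": "step_arm", "payload": {
  "rows": [
    [[0, 0, 0.05], [0, 0, 0], 0],
    [[0, 0, 0.1], [0, 0, 0], 0],
    [[0, 0, 0.1], [0, 0, 0], 0]
  ]
}}

```text
clock: 13.95
ee_pos: [0.5867, 0.014, 0.1706]
tool_rot: [-179.8, -0.0, 160.2]
ft_force: [-0.1, -2.1, 6.4]
opening: -0.0002
```

{"api": "step_arm", "payload": {
  "rows": [
    [[0, 0, 0.1], [0, 0, 0], 0],
    [[0, 0, 0.2], [0, 0, 0], 0],
    [[0, 0, 0.2], [0, 0, 0], 0]
  ]
}}

```text
clock: 14.25
ee_pos: [0.5867, 0.014, 0.1705]
tool_rot: [-179.9, 0.1, 160.2]
ft_force: [-3.5, -2.1, 15.0]
opening: 0.0001
```

The force rises with no further travel, so the knob is at its stop. Lifting straight up.

{"api": "step_arm", "payload": {
  "rows": [
    [[0, 0, -0.3], [0, 0, 0], 0],
    [[0, 0, -2], [0, 0, 0], 0],
    [[0, 0, -6], [0, 0, 0], 0],
    [[0, 0, -10], [0, 0, 0], 0],
    [[0, 0, -13], [0, 0, 0], 0]
  ]
}}

```text
clock: 14.75
ee_pos: [0.5865, 0.0147, 0.3026]
tool_rot: [-179.9, 0.1, 160.2]
ft_force: [1.3, -0.8, -0.7]
opening: -0.0002
```

```bash
python3 - <<'E'
from h import *
print(rel([.592,-.12,.325],160))
E
```

```text
(array([ -5.08, -12.49,  -2.21]), array([-0.1 ,  0.09,  0.21]))
```

{"api": "step_arm", "payload": {
  "rows": [
    [[-2.5, -6, -1], [0, 0, 0], 0],
    [[-5.1, -12.5, -2.2], [0, 0, 0], 0],
    [[-5.1, -12.5, -2.2], [0, 0, 0], 0],
    [[-5.1, -12.5, -2.2], [0, 0, 0], 0]
  ]
}}

```text
clock: 15.15
ee_pos: [0.592, -0.1238, 0.3249]
tool_rot: [-179.9, 0.1, 160.0]
ft_force: [-0.3, 1.3, -1.0]
opening: -0.0001
```

```bash
python3 look.py w6; python3 ov.py w6 .5863 .0138 -110.2 -110.3 120 20 270 180 3
python3 - <<'E'
from plant import *
import cv2
f=grab_frame("side");cv2.imwrite("pics/s6.png",cv2.resize(f["img"][110:240,180:330,::-1],(692,600)))
E
```

```text
15.25 [ 0.59200201 -0.12074742  0.32431226] [-1.79920120e+02  1.35221171e-02  1.60118377e+02]
```

View pics/w6_ov.png

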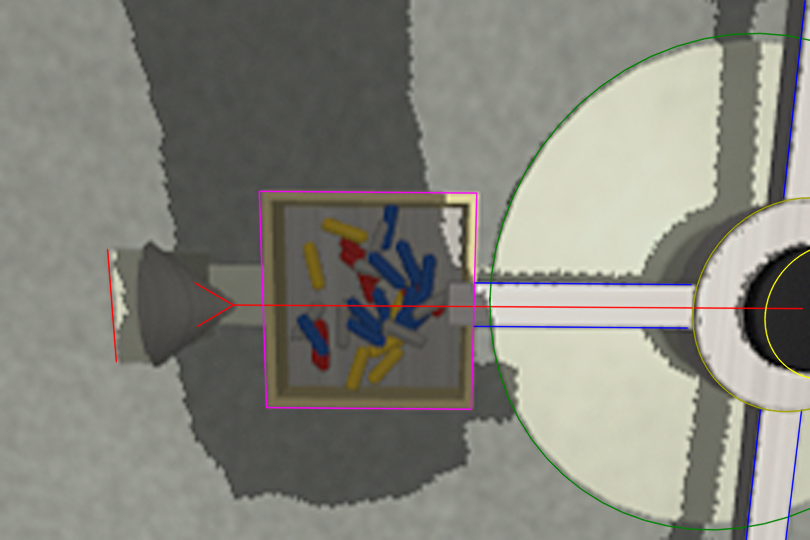

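View pics/s6.png

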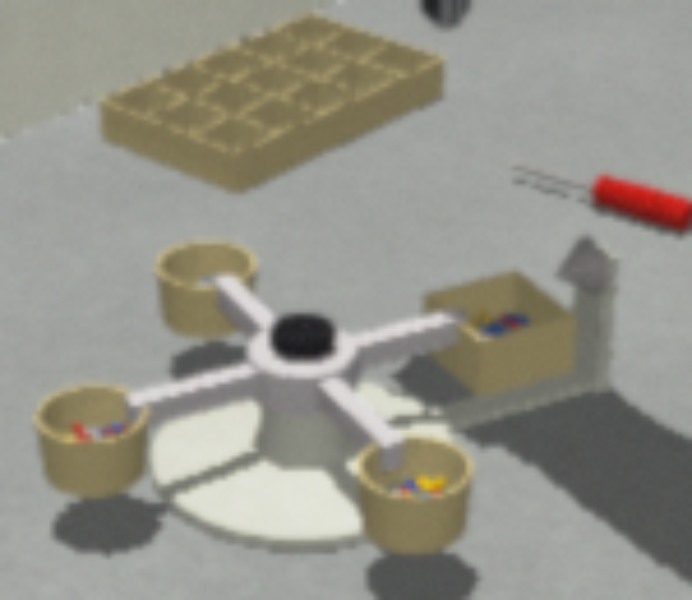

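The overlay still fits: bin at -110.3° and pointer at -110.2°. The knob now sits below the yellow circle drawn for its up position, so it is down, and the robot is clear of everything. I'll pause a moment to settle, then hand in.

{"api": "step_arm", "payload": {
  "rows": [
    [[0, 0, -2], [0, 0, 0], 0],
    [[0, 0, -2], [0, 0, 0], 0],
    [[0, 0, -2], [0, 0, 0], 0]
  ]
}}

```text
clock: 15.65
ee_pos: [0.5923, -0.1184, 0.3442]
tool_rot: [-179.9, 0.0, 160.3]
ft_force: [0.4, -0.1, 0.4]
opening: -0.0001
```

```bash
python3 - <<'E'
from plant import *
o=get_obs();print(o["clock"],o["ee_pos"],o["ft_force"])
print(finish_job())
E
```

```text
15.65 [ 0.59228292 -0.11839886  0.34420884] [ 0.42255905 -0.11566485  0.41881513]
the job is handed in; nothing more can be done
None
```

The square bin is at the pointer and the lock knob is pressed fully down; I handed the job in at 15.65 s with the arm clear.

- **Turning:** with the gripper shut, I pushed the square bin's spoke about 86° anticlockwise at roughly 4–5 N. I stopped short, measured, and then nudged it the last 1.8°.
- **Alignment:** the last wrist-camera overlay puts the bin at about -110.3° and the pointer at -110.2°. Earlier estimates from different features disagreed by up to about 0.35°, which is under 1 mm at the bin.
- **Knob:** I pressed it only after the alignment check. The fingertips stopped moving at about 97.5 mm above the bench while the force rose to 15 N, which means it is at its stop. The side and wrist pictures show the cap down.
- **Surroundings:** nothing was gripped, and no contact with the bins showed in the pictures or forces. The path stayed well away from the spool, jar and screwdriver. I did not measure their positions again at the end.

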